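# Sweep the loose pot caps into the catch tray

### The job

Sweep the three loose pot caps across the table with the tips of the fingers into the open-fronted wooden tray, so that all three lie flat and wholly inside its mouth. Only push them gently along the table: do not pinch them or pick any of them up. Leave the ink pot, the tin, the cup and the brush where they are, and finish clear of everything.

Things in the scene. Friction and masses are not known exactly. Their poses are not given: they have to be found in the camera images.
- tray: pale wooden catch tray fixed to the table: two side walls and a back wall, 12 mm thick and 25 mm high, no front wall; its floor is flush with the table, without a step. Inside 140 mm deep by 200 mm wide. Origin: centre of the inside floor area, at table height. x axis points from the open mouth to the back wall (the mouth plane is at x = -70 mm, the back wall's inner face at x = +70 mm); y runs along the mouth (side walls' inner faces at y = +-100 mm); z up.
- cap_a: one of three identical loose black ribbed plastic pot caps: flat discs 38 mm across, 14 mm high, about 15 g, lying flat on the table. Origin: centre of its underside.
- cap_b: one of three identical loose black ribbed plastic pot caps: flat discs 38 mm across, 14 mm high, about 15 g, lying flat on the table. Origin: centre of its underside.
- cap_c: one of three identical loose black ribbed plastic pot caps: flat discs 38 mm across, 14 mm high, about 15 g, lying flat on the table. Origin: centre of its underside.
- pot: small round brown glass ink pot with its black cap screwed on, 44 mm across, 58 mm tall, 140 g, standing loose among the caps; to be left in place. Origin: centre of its underside.
- tin: round yellow metal tin, 72 mm across, 50 mm tall, standing loose; to be left in place. Origin: centre of its underside.
- cup: red plastic cup, 76 mm across at the rim, 95 mm tall, standing loose; to be left in place. Origin: centre of its underside.
- brush: flat paint brush 180 mm long, 20 mm thick, with a head 42 mm wide, lying loose on the table; to be left in place. Its length lies along its x axis, head towards +x. Origin: half-way along it, on the table.
There are look-alikes about, which are no part of the job. What is shaped like the cap_c but blue is not meant. Leave any purple look-alike of the cap_a alone.

How it is judged:
By the outcome, as a careful person would: the job done as asked, in the order asked, and still so for the second after the job is handed in, with the robot touching nothing.
It also fails if it takes over 72 s, if anything falls off the work surface, if the arm or the gripper's body presses on something with over 40 N, if the wrist force passes 120 N, or if a joint passes its speed limit or range.

### The arm

A 6-joint arm with a two-finger parallel gripper is mounted at the origin on the work surface. World frame = base frame: x ahead of the robot, y to its left, z up, the work surface at z = 0. Lengths are in m, angles in rad, forces in N, time in s.
With the tool pointing down it reaches from about 0.35 to 0.725 m from the base axis. Payload 6 kg.
Tool frame: the origin (TCP) lies midway between the tips of the shut fingers; the grasp point (between the pads) lies 19 mm behind it; x points along the fingers, y is the direction in which the jaws open and shut, and the axes are right-handed (so a half turn about x gives the same grasp; the last joint's range is limited). The gripper opens to 85 mm and grips with 20 to 120 N. Pads are 22 mm wide; open, the fingers measure 114 mm over their backs; the gripper's body (76 mm by 85 mm) begins 54 mm behind the grasp point. The pads swing forward as they close: fully open they stand 13 mm farther back than shut.
Start: joints at [-0.996, 0.04, 0.085, 0, -1.615, -0.334], TCP at [0.143, -0.583, 0.231] pointing down, gripper open.
Joint ranges: [-2.56, 2.56], [-1.29, 2.01], [-1.08, 1.49], [-3.29, 1.98], [-2.81, -0.18], [-2.99, 2.99]. Speed limits (rad/s): [2.57, 2.57, 3.01, 3.14, 3.14, 3.14].

### API

Orientations are given as a unit quaternion [w, x, y, z].
In Python, from station import ctrl gives the robot as it stands. The module is installed in compiled form; this text tells all that it offers.
- The arm moves only by the tool jog_arm, never from a script. Its argument "motion" is a list of rows, each a list of 7 numbers: the shift along the world's x, y, z scaled (see below), then the turn, a rotation vector about the world's x, y, z scaled (see below), then the gripper's target within -1 to 1 (fully open at 1, half-way at 0, shut at -1). A call has 1 to 8 rows; each row is the pose to reach, as a shift and turn from the pose measured when the call began, turning the shorter way round; what a row does not reach only later rows make up. The controller multiplies each number of a shift by 0.1 m and each number of a turn by 360 degrees. A row lasts 1/8 s, in which the tool goes at most 62.5 mm and 10.7 degrees, less where a joint would pass 70% of its speed; a pose out of reach is approached as far as the arm can. A call with a number of a shift or a turn outside -1 to 1 is refused whole. A call with a gripper value outside its range is refused whole. The fingers move at their own pace and stop on an object; "grip_force" is the grip in N (left out, the last holds). Time passes only in rows, so rows that repeat a pose let the fingers close. It gives the time, the measured TCP pose, the force and the opening at its end, in the units of the state.
- ctrl.observe(): the state, without advancing time (a new reading comes with each control period).
- ctrl.get_image(name): name is "scene" or "top"; returns the picture (400x640x3 uint8, red, green, blue); there is no depth.
- ctrl.camera_params(name): a dict with "vfov" (degrees; the focal length in pixels is half the picture's height over the tangent of half this angle, whatever the lens; pixels are square), "cx", "cy" (the principal point, pixels), "dist" ([k1, k2, p1, p2, k3] as OpenCV has them; the pictures are not rectified), "R" (3x3) and "t" (3): a world point X has camera coordinates R X + t. Camera axes: x right, y down, z forward; pixel columns grow to the right and rows downward; lengths in m; the calibration is good to about 2 mm. A picture is of the moment at which its call begins. camera_params takes no time and is no camera call.
- ctrl.hand_in(): hands the job in, once; it reports no verdict.
Trained networks look in the newest picture that a camera, given by its name, has taken for a name from the list of things; names that differ only in an ending like _2 or _b are one class to them, and where a whole thing is asked for, a point or a joint stands for the part that bears it (a point fixed in the world has none). Each returns a list of dicts, best first, with "p" (0 to 1); they miss things now and then, are a little off and sometimes report something else, mostly with a low value. They report only what shows in the picture. A call takes as long as a camera call. They do not tell look-alikes from the thing itself.
- ctrl.search_frame(target, camera): "point" ([column, row] in pixels, amid what is visible of it).
- ctrl.silhouettes(target, camera): "mask" (400x640 bool, what is visible of it) and "point" ([column, row] in pixels, amid what is visible of it).
The state is a dict: "t": time; "joint_pos": joint angles; "dq": joint speeds; "joint_efforts": joint torques, N m; "eef_pos": TCP position; "orientation": TCP orientation; "wrist_force": force on the tool from outside, world axes, zero at the start; "ft_torque": the same for the moment, N m; "opening": finger opening in m.
Only numpy, scipy, OpenCV 4.12 (cv2) and the standard library are available. Lean on these libraries where they do the work, as an engineer would, in place of code of your own. Each camera call takes 0.05 s, during which the arm holds its last target.

## Working session

There is one attempt and no reset: what is moved stays moved. The work goes in short steps, Python scripts to look and compute and a tool call to move; the robot and the scene stay as the last step left them, time stands still between calls to the robot, and variables do not carry over. Pictures are saved under pics/ and viewed, and the job is handed in when it is done.

Besides the shell and the picture viewer there is one more tool, called after "Call:" as name(argument=value, ...) on one line, values as JSON. jog_arm: Moves the arm, as the interface text tells. Its arguments: {"type":"object","properties":{"motion":{"type":"array"},"grip_force":{"type":"number"}},"required":["motion"]}

```bash
mkdir -p pics; ls; python3 - <<'E'
from station import ctrl
import cv2
print(ctrl.observe())
for n in("scene","top"):
    im=ctrl.get_image(n); cv2.imwrite(f"pics/{n}0.png",im[:,:,::-1]); print(n,ctrl.camera_params(n))
E
```

```text
pics
{'t': 0.0, 'joint_pos': array([-9.96286751e-01,  4.08025469e-02,  8.37792920e-02, -4.76045658e-04,
       -1.61546906e+00, -3.33715136e-01]), 'dq': array([ 2.58445122e-04,  6.59928971e-04,  2.48748910e-03,  2.76679264e-03,
        1.18981066e-03, -8.10322263e-05]), 'joint_efforts': array([-3.46922880e-04, -3.68210256e+01,  3.47423458e+01,  6.93292961e+00,
       -5.38177512e-03, -4.02227431e-05]), 'eef_pos': array([ 0.14309875, -0.58234648,  0.23026432]), 'orientation': array([ 0.70187495, -0.08432284,  0.70209881,  0.08554806]), 'wrist_force': array([-0.36974436, -0.4519841 , -0.0744352 ]), 'ft_torque': array([-0.02210849, -0.05890014,  0.06552144]), 'opening': 0.08541595178811419}
scene {'vfov': 47.10816951565731, 'cx': 322.17964199804277, 'cy': 196.41993150045425, 'dist': array([-0.06583251,  0.        ,  0.        ,  0.        ,  0.        ]), 'R': array([[ 0.11735139,  0.99306501,  0.00710843],
       [ 0.69725788, -0.07729446, -0.71264087],
       [-0.70714927,  0.0885858 , -0.70149302]]), 't': array([ 0.02249079, -0.38261861,  1.68283872])}
top {'vfov': 52.19133827675294, 'cx': 314.0786820813126, 'cy': 194.14638501829478, 'dist': array([-0.01437628,  0.        ,  0.        ,  0.        ,  0.        ]), 'R': array([[-7.65681487e-02, -9.97064021e-01, -8.10611183e-04],
       [-9.72942797e-01,  7.48934906e-02, -2.18570994e-01],
       [ 2.17989983e-01, -1.59468980e-02, -9.75820713e-01]]), 't': array([-0.04250951,  0.60768605,  0.79397658])}
```

View pics/scene0.png

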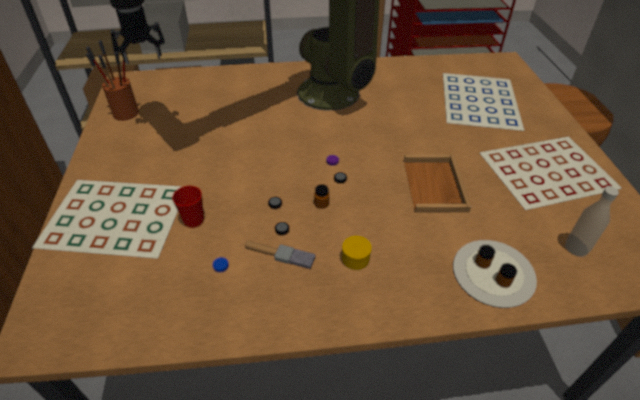

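View pics/top0.png

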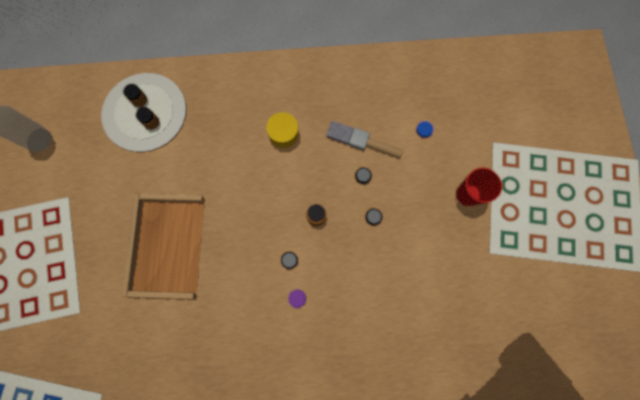

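The caps are the dark discs at top-view (363,175), (374,216) and (289,260). The look-alikes are blue (425,129), purple (297,298), the pot's own black cap (317,214), and the two capped pots on the plate (133,94), (147,117). The tray's mouth faces right in the top view.

```bash
cat > h.py <<'E'
from station import ctrl
import cv2, numpy as np
def K(p):
    f=200/np.tan(np.radians(p["vfov"])/2); return np.array([[f,0,p["cx"]],[0,f,p["cy"]],[0,0,1]])
def w(px,z,cam="top"):
    p=ctrl.camera_params(cam)
    px=np.array(px,float).reshape(-1,1,2)
    u=cv2.undistortPoints(px,K(p),p["dist"]).reshape(-1,2)
    R=np.array(p["R"]);t=np.array(p["t"]); C=-R.T@t
    d=np.c_[u,np.ones(len(u))]@R
    s=(z-C[2])/d[:,2]
    return C+s[:,None]*d
def proj(X,cam="top"):
    p=ctrl.camera_params(cam)
    return cv2.projectPoints(np.array(X,float).reshape(-1,3),cv2.Rodrigues(np.array(p["R"]))[0],np.array(p["t"]),K(p),p["dist"])[0].reshape(-1,2)
E
python3 - <<'E'
from h import *
for cam in("top","scene"):
    im=ctrl.get_image(cam)
    for n,z in (("cap_a",.007),("pot",.029),("tin",.025),("cup",.047),("brush",.01),("tray",.0)):
        for r in ctrl.silhouettes(n,cam):
            if r["p"]<.2: continue
            m=r["mask"]; ys,xs=np.nonzero(m)
            c=[xs.mean(),ys.mean()]
            col=im[m].mean(0).round()
            print(cam,n,round(r["p"],2),np.round(c,1),m.sum(),w(c,z,cam)[0][:2].round(4),col, "bbox",xs.min(),xs.max(),ys.min(),ys.max())
            if n in("brush","tray") and cam=="top":
                q=cv2.minAreaRect(np.c_[xs,ys].astype(np.float32)); print(w(cv2.boxPoints(q),.012 if n=='tray' else .01,cam)[:,:2].round(4))
c=ctrl.get_image("top")[80:320,100:440]; cv2.imwrite("pics/crop0.png",cv2.resize(c,None,fx=2.3,fy=2.3,interpolation=cv2.INTER_CUBIC)[:,:,::-1])
E
```

```text
top cap_a 0.84 [297.5 298.9] 279 [ 0.3898 -0.0371] [112.  66. 122.] bbox 289 306 290 308
top cap_a 0.81 [373.4 217.4] 270 [ 0.553  -0.2179] [90. 83. 75.] bbox 365 382 208 226
top cap_a 0.68 [363.4 175.9] 239 [ 0.6499 -0.2055] [86. 81. 74.] bbox 355 371 168 185
top cap_a 0.53 [289.6 260.3] 256 [ 0.4727 -0.0253] [94. 89. 82.] bbox 281 298 252 269
top cap_a 0.51 [424.5 129.2] 255 [ 0.7518 -0.3602] [ 53.  73. 124.] bbox 416 433 120 138
top pot 0.89 [316.2 215.2] 359 [ 0.5639 -0.0907] [62. 48. 36.] bbox 307 326 204 226
top tin 0.94 [282.8 129.7] 967 [ 0.7688 -0.0297] [159. 131.  26.] bbox 266 298 112 148
top tin 0.73 [316.6 214.8] 360 [ 0.5655 -0.0915] [63. 49. 37.] bbox 307 327 204 225
top cup 0.93 [479.  187.9] 1358 [ 0.5936 -0.4475] [91. 21. 17.] bbox 455 502 168 206
top brush 0.98 [359.6 139.5] 1055 [ 0.737  -0.2054] [118. 108.  97.] bbox 327 402 123 156
[[ 0.7458 -0.1258]
 [ 0.79   -0.1439]
 [ 0.7163 -0.3092]
 [ 0.6734 -0.2897]]
top tray 0.87 [163.5 246.2] 7414 [0.5251 0.2523] [138.  95.  57.] bbox 121 203 195 297
[[0.4225 0.3401]
 [0.6583 0.3258]
 [0.6308 0.1565]
 [0.3977 0.18  ]]
s
[... 360 characters left out ...]
cap_a 0.52 [332.2 160. ] 114 [ 0.3926 -0.0383] [79. 38. 85.] bbox 326 338 155 165
scene pot 0.84 [321.3 196.3] 367 [ 0.5678 -0.0923] [59. 36. 16.] bbox 313 329 184 208
scene tin 0.55 [356.9 252.6] 884 [ 0.7681 -0.0281] [136. 103.   5.] bbox 342 372 236 270
scene tin 0.27 [284.5 253.9] 866 [ 0.7525 -0.204 ] [101.  89.  77.] bbox 244 315 241 267
scene cup 0.68 [189.3 205.4] 1032 [ 0.5815 -0.4435] [86. 13.  9.] bbox 172 203 185 228
scene brush 0.78 [284.7 253.8] 880 [ 0.7402 -0.2035] [101.  89.  77.] bbox 245 315 241 268
scene brush 0.48 [321.6 196.4] 341 [ 0.5491 -0.0893] [56. 33. 14.] bbox 314 329 184 208
scene tray 0.86 [435.5 183.7] 3155 [0.5229 0.249 ] [118.  76.  40.] bbox 404 470 154 212
```

View pics/crop0.png

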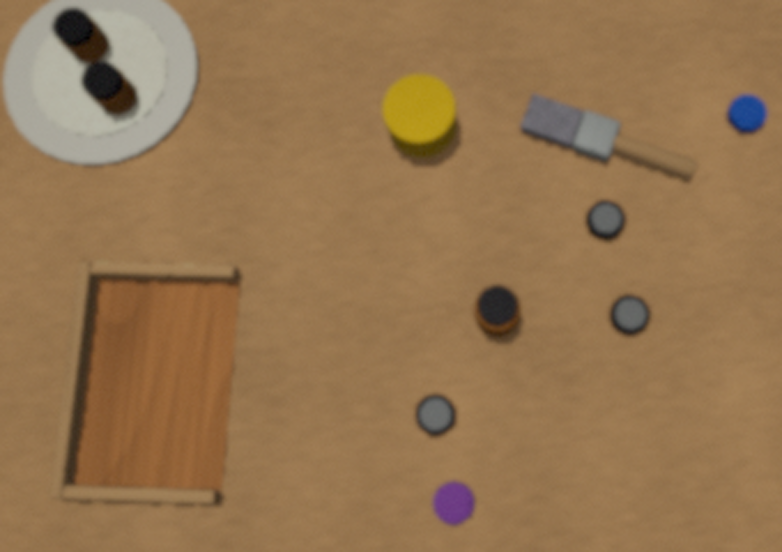

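```bash
python3 - <<'E'
from h import *
from scipy.optimize import least_squares
from scipy.spatial.transform import Rotation as Ro
px=[(203.5,203),(195.7,293),(142,201.7),(133.5,292)]
print(w(px,0).round(4))
s=ctrl.silhouettes("tray","top")[0]["mask"]
o=[(-.07,.112),(.082,.112),(.082,-.112),(-.07,-.112)]
def pts(q,L,z):
    c,n=np.cos(q[2]),np.sin(q[2]); return np.array([[q[0]+c*a-n*b,q[1]+n*a+c*b,z] for a,b in L])
def rend(q):
    m=np.zeros((400,640),np.uint8)
    P=proj(np.r_[pts(q,o,0),pts(q,o,.025)])
    H=cv2.convexHull(np.float32(P)); cv2.fillPoly(m,[np.int32(np.round(H*16))],1,shift=4); return m
from scipy.optimize import minimize
f=lambda q:1-(rend(q)&s).sum()/(rend(q)|s).sum()
r=minimize(f,[.53,.25,1.5],method="Nelder-Mead",options=dict(initial_simplex=[[.53,.25,1.5],[.54,.25,1.5],[.53,.26,1.5],[.53,.25,1.6]]))
q=r.x; print("tray",q.round(4),r.fun)
inn=[(-.07,.1),(-.07,-.1),(.07,-.1),(.07,.1)]
print(pts(q,inn,0).round(4))
im=ctrl.get_image("top")[:,:,::-1].copy()
big=cv2.resize(im,None,fx=4,fy=4)
cv2.polylines(big,[np.int32(proj(pts(q,inn,0))*4+2)],True,(0,255,0),1)
cv2.polylines(big,[np.int32(proj(pts(q,o,.025))*4+2)],True,(0,0,255),1)
cv2.imwrite("pics/tray.png",big[720:1260,430:900])
x=ctrl.observe(); R=Ro.from_quat(x["orientation"],scalar_first=True).as_matrix(); print(R.round(3), x["t"])
b=ctrl.silhouettes("brush","top")[0]["mask"]; ys,xs=np.nonzero(b)
W=w(np.c_[xs,ys],.01)
for y in np.arange(-.31,-.11,.02):
    k=abs(W[:,1]-y)<.004
    if k.any(): print(y.round(2),W[k,0].min().round(3),W[k,0].max().round(3))
E
```

```text
[[0.6164 0.1617 0.    ]
 [0.4186 0.1823 0.    ]
 [0.6301 0.3016 0.    ]
 [0.4308 0.3173 0.    ]]
tray [0.528  0.2401 1.4661] 0.024043995395830686
[[0.4212 0.1809 0.    ]
 [0.6201 0.16   0.    ]
 [0.6348 0.2993 0.    ]
 [0.4359 0.3202 0.    ]]
[[-0.    -0.238  0.971]
 [ 0.     0.971  0.238]
 [-1.     0.    -0.   ]] 0.95
-0.29 0.69 0.71
-0.27 0.699 0.719
-0.25 0.708 0.728
-0.23 0.717 0.749
-0.21 0.711 0.76
-0.19 0.72 0.769
-0.17 0.731 0.781
-0.15 0.74 0.785
-0.13 0.749 0.764
```

View pics/tray.png

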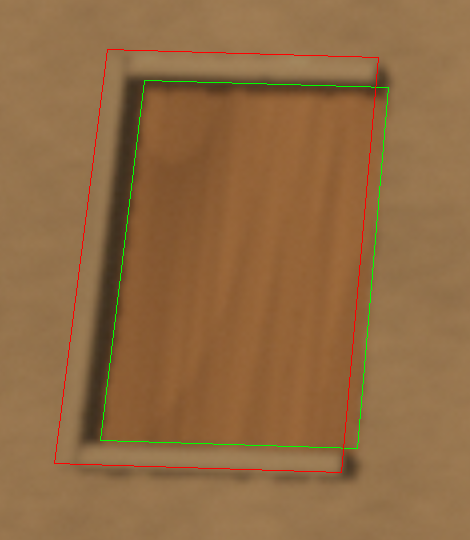

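Call:
jog_arm(motion=[[0.66,1,0,0,0,0.0457,-0.34],[0.66,1,0,0,0,0.0457,-0.34],[0.66,1,0,0,0,0.0457,-0.34]])

```text
t: 1.38
eef_pos: [0.211, -0.4807, 0.2322]
orientation: [0.683, -0.187, 0.682, 0.186]
wrist_force: [0.1, -0.6, 0.9]
opening: 0.0324
```

Call:
jog_arm(motion=[[0.66,1,0,0,0,0.0457,-0.34],[0.66,1,0,0,0,0.0457,-0.34],[0.66,1,0,0,0,0.0457,-0.34]])

```text
t: 1.75
eef_pos: [0.2788, -0.3788, 0.2328]
orientation: [0.649, -0.285, 0.647, 0.283]
wrist_force: [-0.2, -0.5, 0.3]
opening: 0.0283
```

Call:
jog_arm(motion=[[0.66,1,0,0,0,0.0457,-0.34],[0.66,1,0,0,0,0.0457,-0.34],[0.66,1,0,0,0,0.0457,-0.34]])

```text
t: 2.12
eef_pos: [0.3464, -0.277, 0.2329]
orientation: [0.601, -0.376, 0.598, 0.374]
wrist_force: [-0.2, 0.6, -1.2]
opening: 0.028
```

Call:
jog_arm(motion=[[0.63,0.97,-0.3,0,0,0.0457,-0.34],[0.63,0.97,-0.3,0,0,0.0457,-0.34],[0.63,0.97,-0.3,0,0,0.0457,-0.34]])

```text
t: 2.5
eef_pos: [0.4099, -0.1787, 0.2012]
orientation: [0.54, -0.457, 0.538, 0.458]
wrist_force: [-0.9, -0.5, -0.1]
opening: 0.0281
```

Call:
jog_arm(motion=[[0.63,0.97,-0.7,0,0,0.0457,-0.34],[0.63,0.97,-0.7,0,0,0.0457,-0.34],[0.63,0.97,-0.7,0,0,0.0457,-0.34]])

```text
t: 2.88
eef_pos: [0.4725, -0.0816, 0.1285]
orientation: [0.468, -0.529, 0.469, 0.531]
wrist_force: [-0.1, -0.7, 0.5]
opening: 0.0284
```

```bash
cat >> h.py <<'E'
from scipy.spatial.transform import Rotation as Ro
def snap(tag):
    a=ctrl.get_image("top")[90:330,110:430,::-1]; b=ctrl.get_image("scene")[120:280,160:490,::-1]
    a=cv2.resize(a,None,fx=1.5,fy=1.5,interpolation=cv2.INTER_CUBIC)
    b=cv2.resize(b,(480,233),interpolation=cv2.INTER_CUBIC)
    cv2.imwrite(f"pics/{tag}.png",np.vstack([a,b]))
def tool():
    x=ctrl.observe();R=Ro.from_quat(x["orientation"],scalar_first=True).as_matrix()
    print(x["t"],x["eef_pos"].round(4),"jaw",R[:,1].round(3),"down",R[:,0].round(3),x["wrist_force"].round(1),x["opening"].round(4))
E
python3 -c "
from h import *
tool();snap('s1')"
```

```text
Traceback (most recent call last):
  File "h.py", line 24, in tool
    print(x["t"],x["eef_pos"].round(4),"jaw",R[:,1].round(3),"down",R[:,0].round(3),x["wrist_force"].round(1),x["opening"].round(4))
                                                                                                              ^^^^^^^^^^^^^^^^^^
AttributeError: 'float' object has no attribute 'round'
```

```bash
sed -i 's/x\["opening"\].round(4)/round(x["opening"],4)/' h.py
python3 -c "
from h import *
tool();snap('s1')"
```

```text
2.875 [ 0.4725 -0.0816  0.1285] jaw [-0.992 -0.123  0.004] down [-0.004  0.002 -1.   ] [-0.1 -0.7  0.5] 0.0284
```

View pics/s1.png

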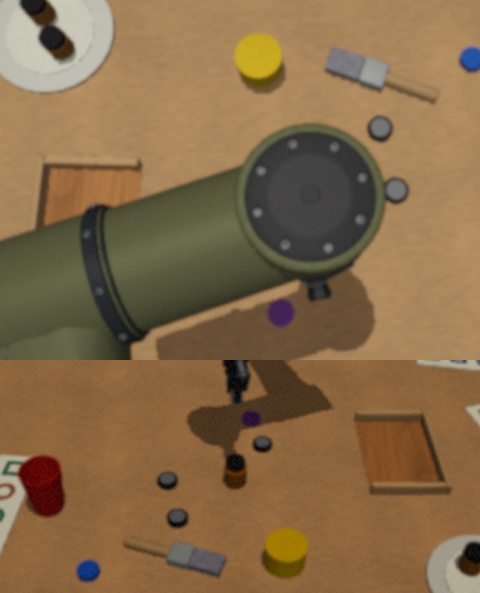

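The arm is over the spot behind the cap nearest the tray. In the scene crop, the fingers are clear of the pot and the purple disc. Next I lower the tool.

Call:
jog_arm(motion=[[0,0,-0.5,0,0,0,-0.34],[0,0,-1.0,0,0,0,-0.34],[0,0,-1.0,0,0,0,-0.34]])

```text
t: 3.35
eef_pos: [0.4703, -0.0847, 0.0283]
orientation: [0.468, -0.527, 0.471, 0.531]
wrist_force: [-0.7, -0.7, 1.4]
opening: 0.0281
```

Call:
jog_arm(motion=[[0,0,-0.1,0,0,0,-0.34],[0,0,-0.2,0,0,0,-0.34],[0,0,-0.25,0,0,0,-0.34],[0,0,-0.25,0,0,0,-0.34]])

```text
t: 3.85
eef_pos: [0.4704, -0.0847, 0.0034]
orientation: [0.468, -0.527, 0.471, 0.531]
wrist_force: [-0.8, -0.6, -0.7]
opening: 0.0281
```

```bash

python3 -c "
from h import *
tool()
a=ctrl.get_image('scene')[150:230,260:400,::-1]; cv2.imwrite('pics/s2.png',cv2.resize(a,None,fx=5,fy=5,interpolation=cv2.INTER_CUBIC))"
```

```text
3.85 [ 0.4704 -0.0847  0.0034] jaw [-0.993 -0.118  0.007] down [-0.007  0.    -1.   ] [-0.8 -0.6 -0.7] 0.0281
```

View pics/s2.png

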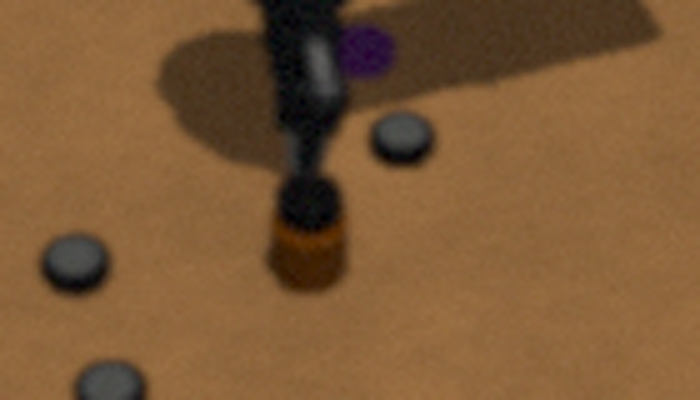

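Call:
jog_arm(motion=[[0.03,0.12,0,0,0,0,-0.34],[0.03,0.24,0,0,0,0,-0.34],[0.03,0.36,0,0,0,0,-0.34],[0.03,0.49,0,0,0,0,-0.34],[0.02,0.62,0,0,0,0,-0.34],[0.02,0.75,0,0,0,0,-0.34],[0.01,0.88,0,0,0,0,-0.34],[0.01,1.0,0,0,0,0,-0.34]])

```text
t: 4.9
eef_pos: [0.4715, 0.0162, 0.0037]
orientation: [0.468, -0.527, 0.471, 0.531]
wrist_force: [0.7, -0.6, -0.0]
opening: 0.0277
```

```bash

python3 -c "
from h import *
tool();snap('s3')"
```

```text
4.9 [0.4715 0.0162 0.0037] jaw [-0.993 -0.119  0.006] down [-0.007  0.    -1.   ] [ 0.7 -0.6 -0. ] 0.0277
```

View pics/s3.png

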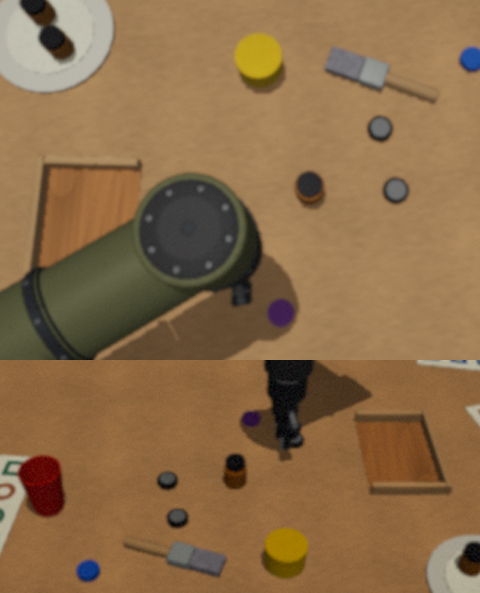

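The cap shows ahead of the fingertips at scene crop (297,439), so it is moving with them. I'll keep pushing.

Call:
jog_arm(motion=[[0,0.12,0,0,0,0,-0.34],[0,0.24,0,0,0,0,-0.34],[-0.01,0.36,0,0,0,0,-0.34],[-0.01,0.49,0,0,0,0,-0.34],[-0.02,0.62,0,0,0,0,-0.34],[-0.03,0.75,0,0,0,0,-0.34],[-0.04,0.88,0,0,0,0,-0.34],[-0.05,1.0,0,0,0,0,-0.34]])

```text
t: 6.0
eef_pos: [0.4666, 0.1173, 0.0038]
orientation: [0.468, -0.527, 0.471, 0.531]
wrist_force: [-0.4, -0.9, -0.6]
opening: 0.0281
```

```bash

python3 -c "
from h import *
print(w((364,174),.007,'scene'))
tool();snap('s4')"
```

```text
[[0.46620019 0.04643418 0.007     ]]
6.0 [0.4666 0.1173 0.0038] jaw [-0.993 -0.12   0.006] down [-0.006  0.    -1.   ] [-0.4 -0.9 -0.6] 0.0281
```

View pics/s4.png

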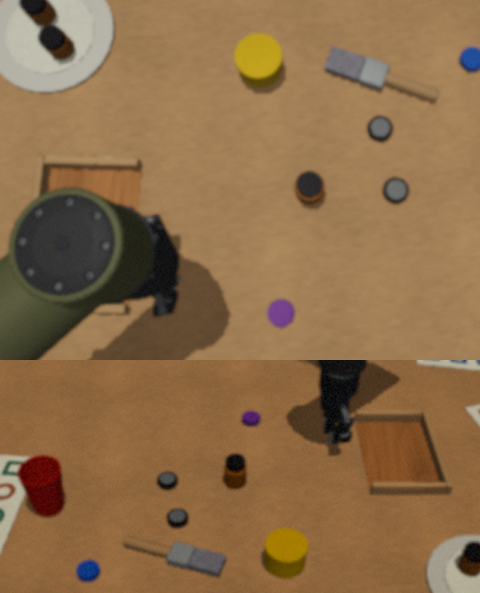

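Call:
jog_arm(motion=[[0,0.12,0,0,0,0,-0.34],[0.01,0.24,0,0,0,0,-0.34],[0.02,0.36,0,0,0,0,-0.34],[0.03,0.49,0,0,0,0,-0.34],[0.04,0.62,0,0,0,0,-0.34],[0.05,0.75,0,0,0,0,-0.34],[0.05,0.88,0,0,0,0,-0.34],[0.05,0.98,0,0,0,0,-0.34]])

```text
t: 7.1
eef_pos: [0.4716, 0.2164, 0.0037]
orientation: [0.467, -0.528, 0.47, 0.531]
wrist_force: [-0.5, -0.5, 0.3]
opening: 0.0283
```

Call:
jog_arm(motion=[[0,-0.2,0,0,0,0,-0.34],[0,-0.4,0,0,0,0,-0.34],[0,-0.5,0.5,0,0,0,-0.34],[0.1,-0.7,0.9,0,0,0,-0.34],[0.3,-1,0.9,0,0,0,-0.34]])

```text
t: 7.72
eef_pos: [0.5036, 0.1157, 0.0985]
orientation: [0.47, -0.529, 0.467, 0.53]
wrist_force: [0.3, 0.2, -0.3]
opening: 0.0278
```

```bash

python3 -c "
from h import *
tool();snap('s5')"
```

```text
7.725 [0.5036 0.1157 0.0985] jaw [-0.993 -0.122 -0.001] down [ 0.001  0.004 -1.   ] [ 0.3  0.2 -0.3] 0.0278
```

View pics/s5.png

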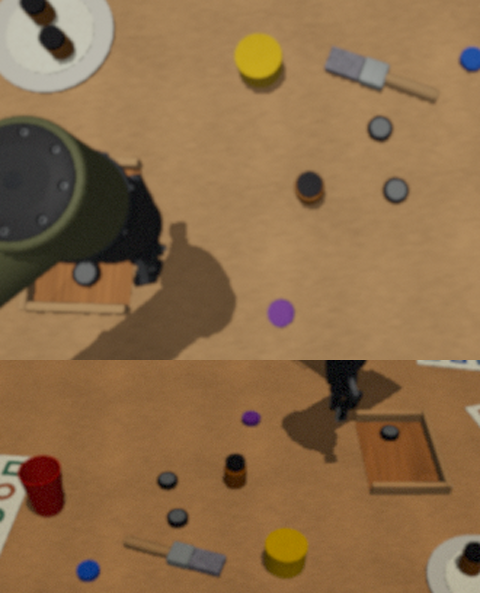

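The first cap lies in the tray at top crop (86,272). Next is the cap at (0.652,-0.206).

Call:
jog_arm(motion=[[0.38,-0.93,0,0,0,0,-0.34],[0.38,-0.93,0,0,0,0,-0.34],[0.38,-0.93,0,0,0,0,-0.34]])

```text
t: 8.2
eef_pos: [0.5404, 0.0172, 0.0941]
orientation: [0.47, -0.526, 0.472, 0.529]
wrist_force: [-0.4, 1.6, -0.4]
opening: 0.0285
```

Call:
jog_arm(motion=[[0.38,-0.93,0,0,0,0,-0.34],[0.38,-0.93,0,0,0,0,-0.34],[0.38,-0.93,0,0,0,0,-0.34]])

```text
t: 8.57
eef_pos: [0.578, -0.078, 0.0934]
orientation: [0.47, -0.525, 0.474, 0.529]
wrist_force: [0.6, -0.3, -0.3]
opening: 0.0284
```

Call:
jog_arm(motion=[[0.38,-0.93,0,0,0,0,-0.34],[0.38,-0.93,0,0,0,0,-0.34],[0.38,-0.93,0,0,0,0,-0.34]])

```text
t: 8.95
eef_pos: [0.6156, -0.1725, 0.0925]
orientation: [0.47, -0.524, 0.475, 0.528]
wrist_force: [-0.7, 1.0, -1.0]
opening: 0.028
```

Call:
jog_arm(motion=[[0.38,-0.93,0,0,0,0,-0.34],[0.38,-0.93,0,0,0,0,-0.34],[0.38,-0.93,0,0,0,0,-0.34]])

```text
t: 9.32
eef_pos: [0.6532, -0.2663, 0.0914]
orientation: [0.471, -0.523, 0.475, 0.528]
wrist_force: [0.0, 0.7, 0.8]
opening: 0.0281
```

```bash

python3 -c "
from h import *
tool();snap('s6')"
```

```text
9.325 [ 0.6532 -0.2663  0.0914] jaw [-0.994 -0.105  0.01 ] down [-0.01  0.   -1.  ] [0.  0.7 0.8] 0.0281
```

View pics/s6.png

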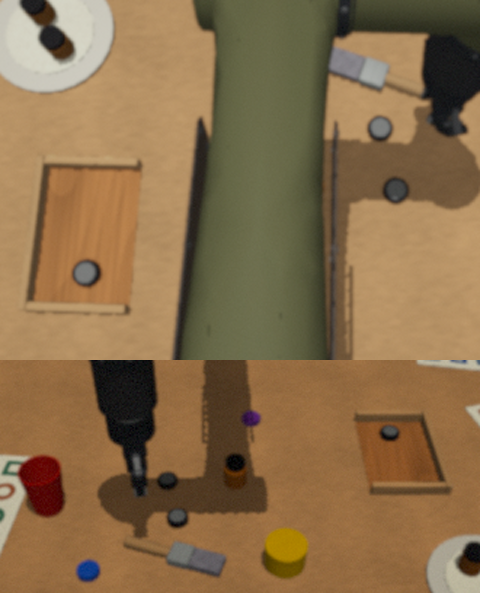

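Call:
jog_arm(motion=[[-0.01,0.14,-0.1,0,0,0,-0.34],[-0.01,0.14,-0.5,0,0,0,-0.34],[-0.01,0.14,-0.75,0,0,0,-0.34],[-0.01,0.14,-0.87,0,0,0,-0.34],[-0.01,0.14,-0.87,0,0,0,-0.34]])

```text
t: 10.05
eef_pos: [0.6519, -0.2492, 0.0047]
orientation: [0.47, -0.523, 0.474, 0.529]
wrist_force: [0.8, 0.2, -1.0]
opening: 0.0278
```

```bash

python3 -c "
from h import *
tool();snap('s7')"
```

```text
10.05 [ 0.6519 -0.2492  0.0047] jaw [-0.994 -0.109  0.01 ] down [-0.011  0.001 -1.   ] [ 0.8  0.2 -1. ] 0.0278
```

View pics/s7.png

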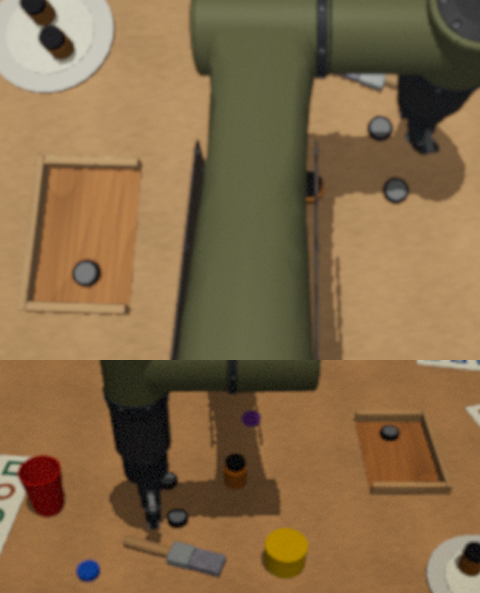

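Call:
jog_arm(motion=[[0.01,0.12,-0.01,0,0,0,-0.34],[0.01,0.24,-0.01,0,0,0,-0.34],[0,0.36,-0.01,0,0,0,-0.34],[0,0.49,-0.01,0,0,0,-0.34],[-0.01,0.62,-0.01,0,0,0,-0.34],[-0.02,0.75,-0.01,0,0,0,-0.34],[-0.03,0.88,-0.01,0,0,0,-0.34],[-0.04,1.0,-0.01,0,0,0,-0.34]])

```text
t: 11.15
eef_pos: [0.6489, -0.1492, 0.0058]
orientation: [0.47, -0.524, 0.474, 0.528]
wrist_force: [-0.3, 0.6, 0.1]
opening: 0.0278
```

```bash

python3 -c "
from h import *
tool();snap('s8')"
```

```text
11.15 [ 0.6489 -0.1492  0.0058] jaw [-0.994 -0.108  0.007] down [-0.008 -0.    -1.   ] [-0.3  0.6  0.1] 0.0278
```

View pics/s8.png

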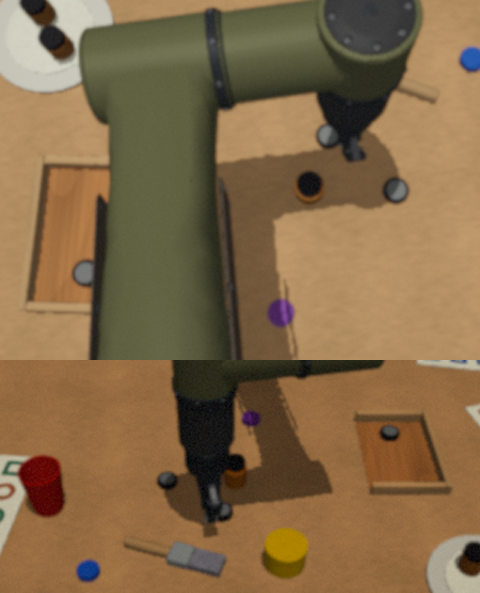

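The cap is cradled ahead of the fingers at top crop (328,135), and the pot at (310,186) is clear. I'll carry on straight past the pot.

Call:
jog_arm(motion=[[0,0.12,-0.02,0,0,0,-0.34],[0,0.24,-0.02,0,0,0,-0.34],[0,0.36,-0.02,0,0,0,-0.34],[0,0.49,-0.02,0,0,0,-0.34],[-0.01,0.62,-0.02,0,0,0,-0.34],[-0.02,0.75,-0.02,0,0,0,-0.34],[-0.03,0.88,-0.02,0,0,0,-0.34],[-0.05,1.0,-0.02,0,0,0,-0.34]])

```text
t: 12.25
eef_pos: [0.644, -0.0478, 0.0038]
orientation: [0.47, -0.525, 0.474, 0.529]
wrist_force: [0.1, -0.1, -0.2]
opening: 0.0284
```

Call:
jog_arm(motion=[[-0.02,0.12,0,0,0,0,-0.34],[-0.04,0.24,0,0,0,0,-0.34],[-0.07,0.36,0,0,0,0,-0.34],[-0.1,0.49,0,0,0,0,-0.34],[-0.13,0.62,0,0,0,0,-0.34],[-0.16,0.75,0,0,0,0,-0.34],[-0.19,0.88,0,0,0,0,-0.34],[-0.22,1.0,0,0,0,0,-0.34]])

```text
t: 13.25
eef_pos: [0.6218, 0.0531, 0.0038]
orientation: [0.47, -0.525, 0.473, 0.529]
wrist_force: [-0.1, 0.2, 0.4]
opening: 0.0284
```

```bash

python3 -c "
from h import *
tool();snap('s9')"
```

```text
13.25 [0.6218 0.0531 0.0038] jaw [-0.994 -0.11   0.007] down [-0.007  0.    -1.   ] [-0.1  0.2  0.4] 0.0284
```

View pics/s9.png

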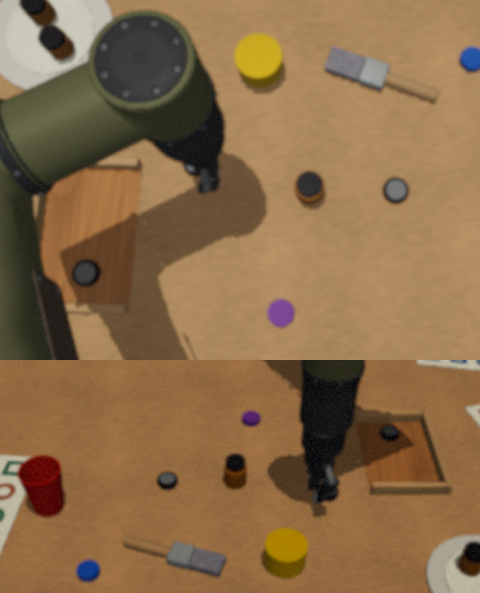

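Call:
jog_arm(motion=[[-0.06,0.12,0,0,0,0,-0.34],[-0.12,0.24,0,0,0,0,-0.34],[-0.18,0.36,0,0,0,0,-0.34],[-0.24,0.49,0,0,0,0,-0.34],[-0.3,0.62,0,0,0,0,-0.34],[-0.36,0.75,0,0,0,0,-0.34],[-0.39,0.88,0,0,0,0,-0.34],[-0.4,1.0,0,0,0,0,-0.34]])

```text
t: 14.35
eef_pos: [0.5816, 0.1544, 0.0039]
orientation: [0.47, -0.525, 0.473, 0.529]
wrist_force: [1.1, 0.1, 0.4]
opening: 0.0282
```

```bash

python3 -c "
from h import *
tool();snap('s10')"
```

```text
14.35 [0.5816 0.1544 0.0039] jaw [-0.994 -0.111  0.007] down [-0.007  0.    -1.   ] [1.1 0.1 0.4] 0.0282
```

View pics/s10.png

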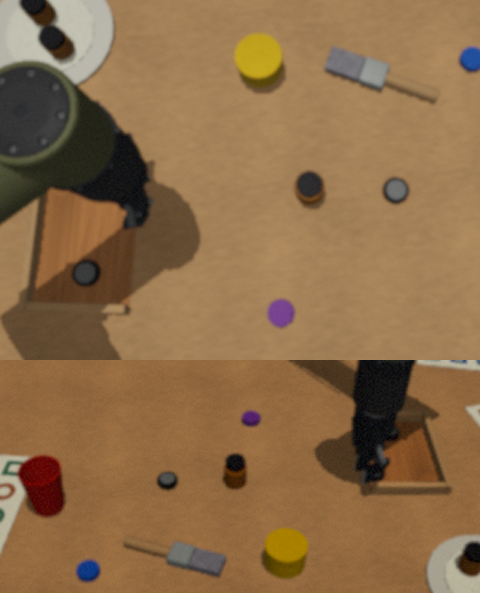

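Call:
jog_arm(motion=[[0.01,0.12,0,0,0,0,-0.34],[0.03,0.24,0,0,0,0,-0.34],[0.05,0.36,0,0,0,0,-0.34],[0.07,0.49,0,0,0,0,-0.34],[0.08,0.6,0,0,0,0,-0.34]])

```text
t: 15.08
eef_pos: [0.5899, 0.2156, 0.0038]
orientation: [0.469, -0.525, 0.473, 0.529]
wrist_force: [0.3, -0.9, -0.1]
opening: 0.028
```

Call:
jog_arm(motion=[[0,-0.2,0,0,0,0,-0.34],[-0.05,-0.4,0,0,0,0,-0.34],[-0.1,-0.5,0.5,0,0,0,-0.34],[-0.1,-0.7,0.9,0,0,0,-0.34],[-0.1,-1,0.95,0,0,0,-0.34]])

```text
t: 15.7
eef_pos: [0.5812, 0.1145, 0.1033]
orientation: [0.472, -0.526, 0.471, 0.528]
wrist_force: [-0.3, 0.6, -0.6]
opening: 0.0282
```

```bash

python3 -c "
from h import *
tool();snap('s11')"
```

```text
15.7 [0.5812 0.1145 0.1033] jaw [-0.994 -0.112  0.001] down [-0.001  0.003 -1.   ] [-0.3  0.6 -0.6] 0.0282
```

View pics/s11.png

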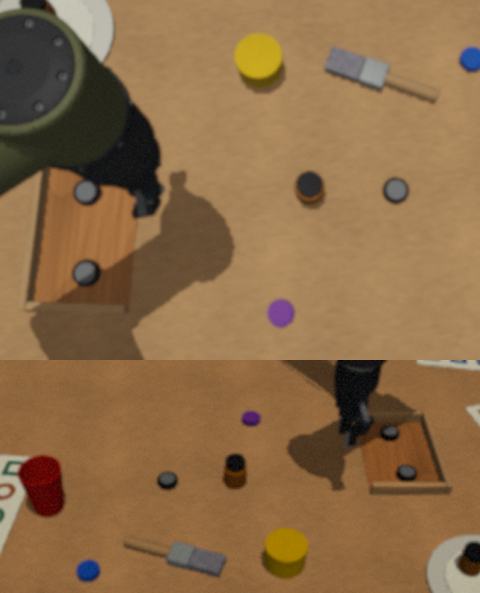

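Two caps lie in the tray, at top crop (86,191) and (86,272). Now I'll fetch the third, which has to be led round the pot.

Call:
jog_arm(motion=[[0,-0.94,0,0,0,0.022,-0.34],[0,-0.94,0,0,0,0.022,-0.34],[0,-0.94,0,0,0,0.022,-0.34]])

```text
t: 16.18
eef_pos: [0.5794, 0.016, 0.1003]
orientation: [0.435, -0.555, 0.437, 0.559]
wrist_force: [-0.2, 0.1, 0.1]
opening: 0.028
```

Call:
jog_arm(motion=[[0,-0.94,0,0,0,0,-0.34],[0,-0.94,0,0,0,0,-0.34],[0,-0.94,0,0,0,0,-0.34]])

```text
t: 16.55
eef_pos: [0.5788, -0.0796, 0.0997]
orientation: [0.435, -0.555, 0.438, 0.558]
wrist_force: [0.5, 0.1, -1.1]
opening: 0.0286
```

Call:
jog_arm(motion=[[0,-0.94,0,0,0,0,-0.34],[0,-0.94,0,0,0,0,-0.34],[0,-0.94,0,0,0,0,-0.34]])

```text
t: 16.92
eef_pos: [0.5785, -0.1744, 0.099]
orientation: [0.436, -0.554, 0.438, 0.558]
wrist_force: [0.6, 0.2, 0.2]
opening: 0.0283
```

Call:
jog_arm(motion=[[0,-0.94,0,0,0,0,-0.34],[0,-0.94,0,0,0,0,-0.34],[0,-0.94,0,0,0,0,-0.34]])

```text
t: 17.3
eef_pos: [0.5784, -0.2686, 0.0983]
orientation: [0.436, -0.553, 0.439, 0.558]
wrist_force: [0.5, 0.4, -0.3]
opening: 0.0279
```

```bash

python3 -c "
from h import *
tool();snap('s12')
for n,z in (('cap_a',.007),('pot',.029)):
    for r in ctrl.silhouettes(n,'scene'):
        ys,xs=np.nonzero(r['mask']);print(n,round(r['p'],2),w([xs.mean(),ys.mean()],z,'scene')[0].round(4))
"
```

```text
17.3 [ 0.5784 -0.2686  0.0983] jaw [-0.972 -0.235  0.008] down [-0.008  0.001 -1.   ] [ 0.5  0.4 -0.3] 0.0279
cap_a 0.71 [0.4689 0.2377 0.007 ]
cap_a 0.59 [ 0.3934 -0.0373  0.007 ]
cap_a 0.57 [ 0.5567 -0.2196  0.007 ]
cap_a 0.53 [ 0.7538 -0.3632  0.007 ]
cap_a 0.49 [0.5865 0.2373 0.007 ]
pot 0.61 [ 0.5676 -0.0918  0.029 ]
```

View pics/s12.png

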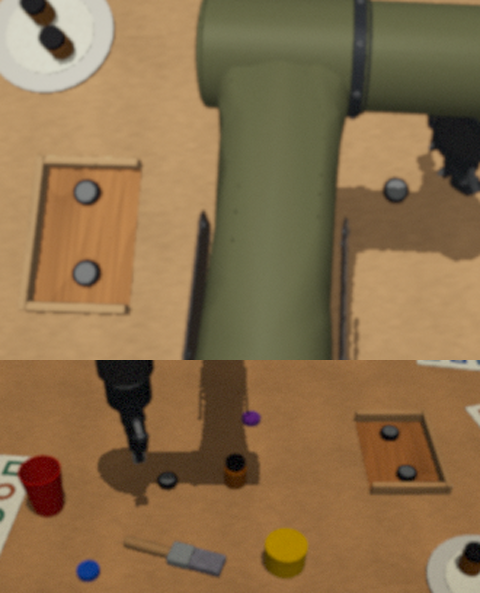

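Call:
jog_arm(motion=[[-0.06,0.07,-0.2,0,0,0,-0.34],[-0.06,0.07,-0.6,0,0,0,-0.34],[-0.06,0.07,-0.85,0,0,0,-0.34],[-0.06,0.07,-0.95,0,0,0,-0.34],[-0.06,0.07,-0.95,0,0,0,-0.34]])

```text
t: 18.12
eef_pos: [0.573, -0.2591, 0.0041]
orientation: [0.435, -0.554, 0.438, 0.559]
wrist_force: [0.1, -0.5, -0.4]
opening: 0.0284
```

Call:
jog_arm(motion=[[-0.06,0.1,0,0,0,0,-0.34],[-0.12,0.2,0,0,0,0,-0.34],[-0.18,0.31,0,0,0,0,-0.34],[-0.24,0.42,0,0,0,0,-0.34],[-0.31,0.53,0,0,0,0,-0.34]])

```text
t: 18.75
eef_pos: [0.5416, -0.2053, 0.0043]
orientation: [0.435, -0.554, 0.438, 0.559]
wrist_force: [-0.0, -0.4, 0.7]
opening: 0.0283
```

```bash

python3 -c "
from h import *
tool();snap('s13')
"
```

```text
18.75 [ 0.5416 -0.2053  0.0043] jaw [-0.971 -0.239  0.007] down [-0.007  0.001 -1.   ] [-0.  -0.4  0.7] 0.0283
```

View pics/s13.png

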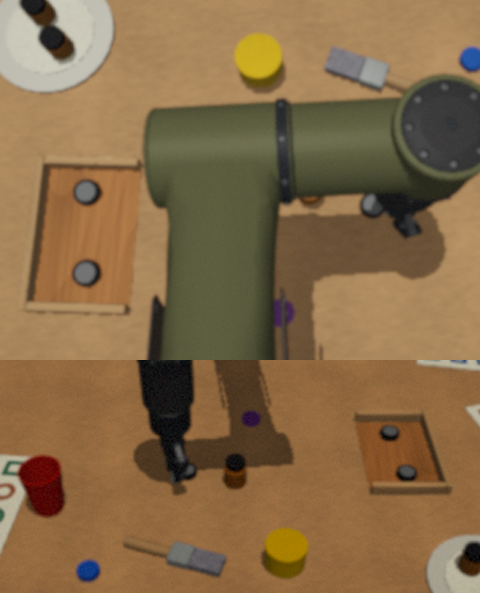

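The cap is seated in the cradle at top crop (372,205), and the pot is ahead to its left. I'll continue the diagonal.

Call:
jog_arm(motion=[[-0.07,0.11,0,0,0,0,-0.34],[-0.14,0.22,0,0,0,0,-0.34],[-0.21,0.33,0,0,0,0,-0.34],[-0.28,0.44,0,0,0,0,-0.34],[-0.35,0.55,0,0,0,0,-0.34],[-0.42,0.66,0,0,0,0,-0.34],[-0.46,0.75,0,0,0,0,-0.34]])

```text
t: 19.73
eef_pos: [0.4951, -0.1293, 0.0044]
orientation: [0.435, -0.555, 0.437, 0.559]
wrist_force: [0.0, 0.8, -0.6]
opening: 0.0282
```

```bash

python3 -c "
from h import *
tool();snap('s14')
print(w((358,226.7),.007))
"
```

```text
19.725 [ 0.4951 -0.1293  0.0044] jaw [-0.971 -0.24   0.007] down [-0.007  0.001 -1.   ] [ 0.   0.8 -0.6] 0.0282
[[ 0.53473167 -0.18153461  0.007     ]]
```

View pics/s14.png

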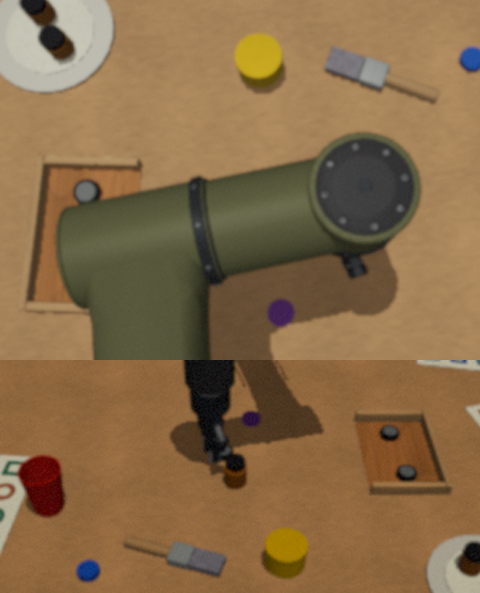

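Call:
jog_arm(motion=[[-0.02,0.12,0,0,0,0,-0.34],[-0.02,0.24,0,0,0,0,-0.34],[-0.02,0.36,0,0,0,0,-0.34],[-0.02,0.49,0,0,0,0,-0.34],[-0.01,0.62,0,0,0,0,-0.34],[0.0,0.75,0,0,0,0,-0.34],[0.02,0.88,0,0,0,0,-0.34],[0.04,1.0,0,0,0,0,-0.34]])

```text
t: 20.82
eef_pos: [0.4995, -0.0283, 0.0044]
orientation: [0.434, -0.555, 0.437, 0.559]
wrist_force: [-0.2, 0.5, -0.6]
opening: 0.0279
```

```bash

python3 -c "
from h import *
tool();snap('s15')
"
```

```text
20.825 [ 0.4995 -0.0283  0.0044] jaw [-0.971 -0.241  0.007] down [-0.007  0.001 -1.   ] [-0.2  0.5 -0.6] 0.0279
```

View pics/s15.png

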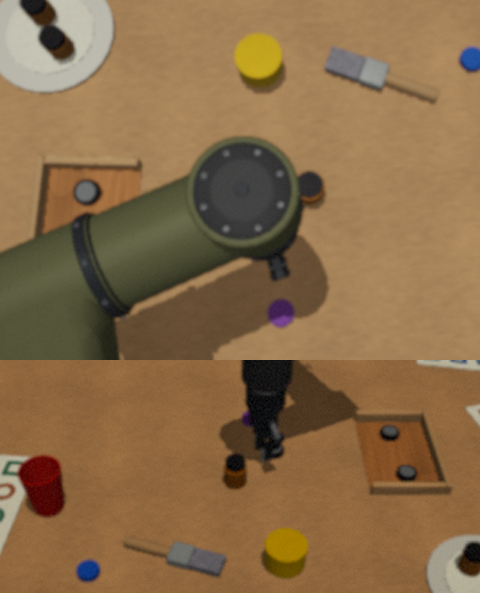

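Call:
jog_arm(motion=[[0.02,0.12,0,0,0,0,-0.34],[0.04,0.24,0,0,0,0,-0.34],[0.06,0.36,0,0,0,0,-0.34],[0.08,0.49,0,0,0,0,-0.34],[0.1,0.62,0,0,0,0,-0.34],[0.12,0.75,0,0,0,0,-0.34],[0.14,0.88,0,0,0,0,-0.34],[0.16,1.0,0,0,0,0,-0.34]])

```text
t: 21.92
eef_pos: [0.5157, 0.0728, 0.0044]
orientation: [0.434, -0.555, 0.436, 0.559]
wrist_force: [-0.3, -1.0, -0.5]
opening: 0.0286
```

```bash

python3 -c "
from h import *
tool();snap('s16')
"
```

```text
21.925 [0.5157 0.0728 0.0044] jaw [-0.97  -0.242  0.006] down [-0.007  0.001 -1.   ] [-0.3 -1.  -0.5] 0.0286
```

View pics/s16.png

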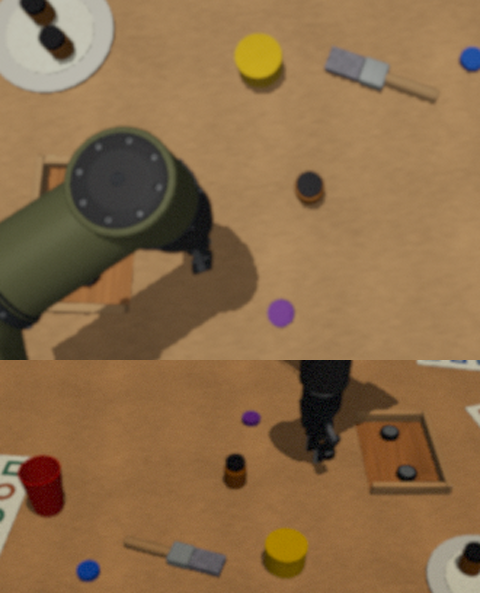

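Call:
jog_arm(motion=[[0.02,0.12,0,0,0,0,-0.34],[0.04,0.24,0,0,0,0,-0.34],[0.06,0.36,0,0,0,0,-0.34],[0.08,0.49,0,0,0,0,-0.34],[0.1,0.62,0,0,0,0,-0.34],[0.12,0.75,0,0,0,0,-0.34],[0.14,0.88,0,0,0,0,-0.34],[0.16,1.0,0,0,0,0,-0.34]])

```text
t: 23.02
eef_pos: [0.5319, 0.1739, 0.0045]
orientation: [0.434, -0.555, 0.436, 0.56]
wrist_force: [-0.1, -0.3, -0.4]
opening: 0.0282
```

Call:
jog_arm(motion=[[0.02,0.1,0,0,0,0,-0.34],[0.04,0.18,0,0,0,0,-0.34],[0.04,0.22,0,0,0,0,-0.34]])

```text
t: 23.4
eef_pos: [0.536, 0.1963, 0.0044]
orientation: [0.434, -0.555, 0.436, 0.56]
wrist_force: [0.7, -0.2, -0.2]
opening: 0.0278
```

Call:
jog_arm(motion=[[0.03,-0.15,0,0,0,0,-0.34],[0.07,-0.35,0,0,0,0,-0.34],[0.07,-0.5,0.5,0,0,0,-0.34],[0.07,-0.7,1.0,0,0,0,-0.34],[0.07,-1,1.0,0,0,0,-0.34]])

```text
t: 24.02
eef_pos: [0.5454, 0.0952, 0.1099]
orientation: [0.436, -0.557, 0.434, 0.558]
wrist_force: [-0.2, 0.2, -0.4]
opening: 0.028
```

Call:
jog_arm(motion=[[0,-0.6,0.3,0,0,0,-0.34],[0,-1,0.8,0,0,0,-0.34],[0,-1,0.8,0,0,0,-0.34],[0,-1,0.8,0,0,0,-0.34]])

```text
t: 24.52
eef_pos: [0.5454, -0.006, 0.1902]
orientation: [0.437, -0.557, 0.434, 0.557]
wrist_force: [-0.2, 0.3, -0.7]
opening: 0.028
```

```bash

python3 -c "
from h import *
tool();snap('s17')
for cam in('top','scene'):
  for n,z in (('cap_a',.007),('pot',.029),('tin',.025),('cup',.047),('brush',.01)):
    for r in ctrl.silhouettes(n,cam):
        if r['p']<.3: continue
        ys,xs=np.nonzero(r['mask']);print(cam,n,round(r['p'],2),w([xs.mean(),ys.mean()],z,cam)[0].round(4))
tool()
"
```

```text
24.525 [ 0.5454 -0.006   0.1902] jaw [-0.971 -0.241 -0.003] down [ 0.002  0.005 -1.   ] [-0.2  0.3 -0.7] 0.028
top cap_a 0.76 [0.4695 0.2409 0.007 ]
top cap_a 0.68 [0.5284 0.2198 0.007 ]
top cap_a 0.5 [ 0.751  -0.3579  0.007 ]
top cap_a 0.5 [ 0.3905 -0.0362  0.007 ]
top pot 0.65 [ 0.5642 -0.0909  0.029 ]
top pot 0.45 [ 0.7312 -0.2014  0.029 ]
top tin 0.92 [ 0.7707 -0.041   0.025 ]
top tin 0.45 [0.4806 0.2424 0.025 ]
top brush 0.94 [ 0.7379 -0.2043  0.01  ]
scene cap_a 0.72 [ 0.7561 -0.3629  0.007 ]
scene cap_a 0.55 [0.5862 0.2383 0.007 ]
scene cap_a 0.44 [0.531  0.2161 0.007 ]
scene pot 0.81 [ 0.5677 -0.0916  0.029 ]
scene cup 0.94 [ 0.5823 -0.4434  0.047 ]
scene cup 0.49 [0.5702 0.2281 0.047 ]
scene brush 0.81 [ 0.7415 -0.2019  0.01  ]
25.125 [ 0.5454 -0.0047  0.1898] jaw [-0.97  -0.243 -0.002] down [ 0.001  0.004 -1.   ] [-0.1 -0.   0.4] 0.028
```

View pics/s17.png

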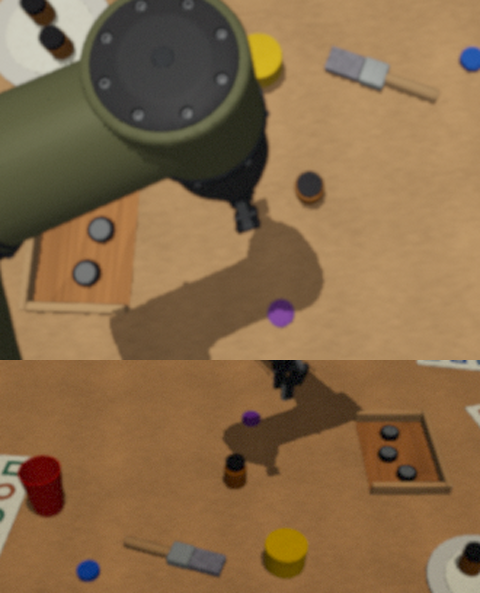

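All three caps lie inside the tray, at scene crop (389,432), (388,453) and (406,472). The hindmost edge is about 28 mm past the mouth. The other items read where they were, and the arm is clear, so I'm handing in.

```bash
python3 -c "
from station import ctrl
print(ctrl.hand_in())"
```

```text
the job is handed in; nothing more can be done
None
```

I swept all three black caps along the table into the tray, each cradled ahead of the fixed, part-open fingertips. None was pinched or lifted. The third cap was led round the ink pot. I handed the job in at about 25 s, with the hand raised 0.19 m above the table and clear of everything.

**Caps:** My last pictures put them at about (0.470, 0.240), (0.529, 0.218) and (0.586, 0.238) m. The tray mouth is at y ≈ 0.16–0.18, so the nearest cap edge is about 28 mm inside it. All three look flat.

**Other things:** The pot, cup, brush, blue disc and purple disc read within about 3 mm of where they started. Wrist force at the end of each move stayed below about 2 N.

**Checks that disagreed or fell short:**
- The top camera read the tin about 11 mm off in y, because the arm partly hid it. The scene camera's detector did not report the tin in the last check. It looked unmoved in every picture, and the tool never came near it.
- The cup was measured only in the scene camera at the end.
- In the last check the scene camera missed one cap and the top camera missed another. Each of those was seen by the other camera.
- A few false detections (pot, tin and cup) were reported on other things, and I ignored them.

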